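# Press a mortise-and-tenon joint home with a ratchet bench clamp

## Robot

A 7-joint arm with a two-finger parallel gripper is mounted at the origin on a cart in front of the work surface, level with it; the furniture and walls round the work are solid. World frame = base frame: x ahead of the robot, y to its left, z up, the work surface at z = 0. Lengths are in mm, angles in rad, forces in N, time in s.
With the tool pointing down it reaches from about 425 to 825 mm from the base axis. Payload 3.6 kg.
Tool frame: the origin (TCP) lies at the centre of the arm's flange, where the gripper is bolted on; the fingertips stand 173 mm ahead of it and the grasp point (between the pads) lies 155 mm ahead of it; z points along the fingers, y is the line along which they close (so a half turn about z gives the same grasp; the last joint's range is limited). The gripper opens to 85 mm and grips with 20 to 120 N. Pads are 22 mm wide; open, the fingers measure 114 mm over their backs; the gripper's body (76 mm by 85 mm) begins 54 mm behind the grasp point. The pads swing forward as they close: fully open they stand 13 mm farther back than shut.
Start: joints at [-1.177, 0.615, -0.013, 1.423, 0.008, 1.103, -0.04], TCP at [265.493, 593.287, 404.697] pointing down, gripper open.
Joint ranges: [-3.12, 3.12], [-0.3, 2.06], [-1.34, 1.32], [0.26, 2.42], [-1.36, 4.5], [0.01, 1.98], [-2.84, 2.84]. Speed limits (rad/s): [2.79, 2.79, 3.14, 3.14, 3.14, 3.14, 3.14].

## Interface

Orientations are given as a rotation vector (axis times angle).
In Python, from plant import env gives the robot as it stands.
- The arm moves only by the tool arm_command, never from a script. Its argument "steps" is a list of rows, each a list of 4 numbers: the shift along the tool's x, y, z in cm, then the turn about the tool's z in rad. A call has 1 to 8 rows; each row is the pose to reach, as a shift and turn from the pose commanded when the call began, along the tool's axes at that moment; what a row does not reach only later rows make up. A row lasts 1/8 s, in which the tool goes at most 62.5 mm and 10.7 degrees, less where a joint would pass 70% of its speed; a pose out of reach is approached as far as the arm can. A call with a gripper value outside its range is refused whole. "hand" is the opening, from 0 (shut) to 1 (fully open), set as the call begins (left out, the last holds). The fingers move at their own pace and stop on an object; "newtons" is the grip in N (left out, the last holds). Time passes only in rows, so rows that repeat a pose let the fingers close. It gives the time, the measured TCP pose, the force, the opening and the grip force at its end, in the units of the state.
- env.get_obs(): the state, without advancing time (a new reading comes with each control period).
- env.snapshot(name): name is "side" or "top" or "wrist"; returns a dict with "img" (420x560x3 uint8, red, green, blue), "intrinsics" (3x3 intrinsics, pixels), "D" ([k1, k2, p1, p2, k3] as OpenCV has them; the pictures are not rectified), "position" and "orientation" of the camera in the world. Camera axes: x right, y down, z forward; pixel columns grow to the right and rows downward; lengths in mm; the calibration is good to about 2 mm. A picture is of the moment at which its call begins. There is no depth.
- env.sign_off(): hands the job in; it is judged then, once.
The state is a dict: "time": time; "qpos": joint angles; "qd": joint speeds; "tau": joint torques, N m; "position": TCP position; "tcp_rot": TCP orientation; "wrist_force": force on the tool from outside, world axes, zero at the start; "moment": the same for the moment, N m; "width": finger opening in mm; "gripper_force": force on a finger pad.
Only numpy, scipy, OpenCV 4.12 (cv2) and the standard library are available. Lean on these libraries where they do the work, as an engineer would, in place of code of your own. Each camera call takes 0.05 s, during which the arm holds its last target. There are 200 camera calls.

## Task

Lay the loose tenoned rail in the bed of the bench clamp, between the two guide strips with its tenon facing the mortise of the post, then press the joint fully home and leave it firmly clamped by pulling and returning the clamp's ball-ended lever, stroke by stroke. Stop after the first stroke that takes about 13 N at the ball, since more would crush the wood. Move the pressing pad only with the lever, let go so that the lever stands back at rest, and leave the other things on the bench where they are.

Things in the scene. Friction and masses are not known exactly. Their poses are not given: they have to be found in the camera images.
- clamp: Ratchet bench clamp on a plywood board 430 x 150 x 15 mm, fixed to the bench. Origin: centre of the board's underside. x runs along the board to the wooden jaw at its far end (face at x = 190 to 198 mm, it is bolted in slots), z up. A toothed steel bar on the centre line y = 0 carries the pressing pad along x; brackets with the lever, 100 mm high, stand at x = -142 to -40.
- bed (a point): Centre of the bed on the board's top (clamp x = 85, y = 0, z = 15 mm), axes as the clamp's. Two aluminium guide strips 9 mm high, 7.5 wide, 45 apart inside, lie along it at x -45 to +47 of here. Set the rail's centre down at x -10 to 0 of here: clear of pad and post. Pressed home it lies at about +15 to +23.
- ball (a point): Centre of the black ball, 29 mm across, on the lever's top, about 226 mm above the bench, free to be pinched from above in any direction. At rest it is at clamp x = -82; the lever's pin, along the clamp's y, is 140 mm from it at x = -100. Axes turn with the lever. Pulling it takes 1 to 4 N plus 0.29 of the pad's force: about 9 N more each stroke once the pad's stiff spring bears.
- lever (a joint): Lever angle, rad: 0 at rest, 0.28 at its stop, growing as the ball is pulled away from the jaw (to clamp -x, 39 mm, nearly level). By about 0.22, or 0.24 under load, the bar has moved one tooth, 6 mm, and the holding pawl clicks in; go to 0.25 or the stop. It must return below 0.02 to take the next tooth; a spring returns it if let go.
- pad: Pressing pad, 34 x 34 mm with a rubber face, at the end of the toothed bar. Origin 37.5 mm below the centre of its face, axes as the clamp's. It starts at clamp x = 14 to 28 mm and stops at 55 to 63 when the joint is closed, pressing with about 4 N; then the bar goes on behind it, first through 0 to 14 mm of hidden end float, then against a spring of 5 N per mm.
- post: Pine post 45 x 100 x 45 mm lying loose between end stops, up to 13 mm before the jaw, to which it slides. Origin: centre of its underside; x as the clamp's. The face at x = -22.5 mm has the mortise in its middle: 18.4 wide, 22.4 high, 18 deep.
- rail: Loose pine rail: body 90 long, 36 wide, 45 mm high, with a tapered stub tenon (16 x 20 mm, 13 long) in the middle of its +x end. Origin: centre of the body's underside, x towards the tenon, z up. About 0.14 kg.
- rail_mid (a point): Centre of the rail's body, 22.5 mm above its underside; axes as the rail's. Grasp here or up to 14 mm higher, across the 36 mm width (y); fingertips must stay more than 10 mm above the underside when it is laid between the strips.
- shoulder (a point): Middle of the rail's shoulder, the flat +x end of its body round the tenon, 45 mm ahead of rail_mid.
- mallet: Rubber mallet lying on the bench behind the clamp, 293 mm long. Leave alone.
- glue_bottle: Small white glue bottle, 130 mm high, standing behind and left of the clamp. Leave alone.
- tape_rule: Tape measure, 72 mm long, standing at the left front. Leave alone.
- black_marker: Marker pen, 135 mm long, lying between the robot and the clamp. Leave alone.
- screwdriver: Screwdriver, 170 mm long, lying on the right behind the rail. Leave alone.
- squeeze_clamp: Spring clamp, 160 mm long, lying flat on the left. Leave alone.

How it is judged (in metres and radians):
On the way:
1. the rail lies in the bed between the guide strips, tenon towards the post, let go (x of rail_mid in the frame of bed between -0.03 and 0.026 m and y of rail_mid in the frame of bed between -0.007 and 0.007 m and z of rail_mid in the frame of bed below 0.0255 m and x of shoulder in the frame of bed above 0.01 m and contact force between the fingers and rail below 0.3 N), for 0.2 s.
At the end, for the whole second after the job is handed in: The tenon is in the mortise with the rail's shoulder within 2 mm of the post's face, rail straight (0.06 rad) and flat in the bed, the pad pressing it with 13 to 60 N, the lever back at rest (below 0.03 rad), everything still and let go (x of shoulder in the frame of post above -0.0245 m and y of rail_mid in the frame of post between -0.004 and 0.004 m and z of rail_mid in the frame of bed below 0.0265 m and angle between the x axis of rail and the x axis of clamp, either way round below 0.06 rad and value of joint lever below 0.03 rad and linear speed of rail below 0.01 m/s and contact force between pad and rail between 13 and 60 N); the robot touches nothing.
It fails at once if the wood is crushed: the pad presses the rail with more than 88 N (contact force between pad and rail above 88 N).
It fails at once if the robot pushes the pressing pad itself (contact force between any of the arm, the fingers and pad above 1.5 N).
It fails at once if another thing on the bench is shifted by more than 25 mm (distance of any of mallet, glue_bottle, tape_rule, black_marker, screwdriver, squeeze_clamp from where it was at the start of the episode above 0.025 m).
It also fails if it takes over 72 s, if anything falls off the work surface, if the arm or the gripper's body presses on something with over 40 N, if the wrist force passes 120 N, or if a joint passes its speed limit or range.

## Working session

There is one attempt and no reset: what is moved stays moved. The work goes in short steps, Python scripts to look and compute and a tool call to move; the robot and the scene stay as the last step left them, time stands still between calls to the robot, and variables do not carry over. Pictures are saved under pics/ and viewed, at most 10 in all, crops included, and the job is handed in when it is done.

Besides the shell and the picture viewer there is one more tool, called after "Call:" by a JSON object that holds its "op" and its "data", one argument or row to a line. arm_command: Moves the arm, as the interface text tells. Its arguments: {"type":"object","properties":{"steps":{"type":"array"},"hand":{"type":"number"},"newtons":{"type":"number"}},"required":["steps"]}

```bash
mkdir -p pics; cat > h.py <<'E'
import numpy as np, cv2, json, pickle
from scipy.spatial.transform import Rotation as R
from plant import env
def snap(n,f):
    s=env.snapshot(n); cv2.imwrite('pics/%s.png'%f,s['img'][:,:,::-1]); pickle.dump(s,open('pics/%s.pkl'%f,'wb')); return s
def rot(o):
    o=np.array(o,float); return o if o.shape==(3,3) else R.from_rotvec(o).as_matrix()
def ray(s,uv):
    p=cv2.undistortPoints(np.array([[uv]],float),np.array(s['intrinsics']),np.array(s['D']))[0,0]
    return rot(s['orientation'])@np.array([p[0],p[1],1])
def at(s,uv,z):
    d=ray(s,uv); c=np.array(s['position']); return c+d*(z-c[2])/d[2]
def load(f): return pickle.load(open('pics/%s.pkl'%f,'rb'))
def proj(s,P):
    M=rot(s['orientation']).T; 
    return cv2.projectPoints(np.array(P,float).reshape(-1,3),M,-M@np.array(s['position']),np.array(s['intrinsics']),np.array(s['D']))[0][:,0]
def crop(f,x0,y0,x1,y1,k,out):
    i=cv2.imread('pics/%s.png'%f)[y0:y1,x0:x1]; cv2.imwrite('pics/%s.png'%out,cv2.resize(i,None,fx=k,fy=k,interpolation=cv2.INTER_CUBIC))
E
python3 - <<'E'
from h import *
for n in ('top','side'):
    s=snap(n,n+'0'); print(n,s['position'],s['orientation'])
print(env.get_obs())
E
```

```text
top [ 513.54567462  -11.68990229 1352.43590096] [-2.18051789  2.18942136 -0.07707013]
side [-665.22539409 1060.13015484  954.58573137] [-1.0130545   2.12352092 -1.34008835]
{'time': 0.1, 'qpos': array([-1.17647875,  0.61582315, -0.01261383,  1.42475555,  0.0081049 ,
        1.10338593, -0.04042352]), 'qd': array([-0.00084017, -0.00188501,  0.00159693, -0.00484638, -0.00013297,
       -0.0010689 ,  0.00028729]), 'tau': array([ 1.49146625e-03, -4.70383036e+01,  2.60299444e-01, -1.71570289e+01,
        1.00622704e-02,  5.86933078e-03, -3.37792450e-06]), 'position': array([265.39854584, 593.03502269, 403.64749861]), 'tcp_rot': array([-0.65599284, -3.07187782,  0.00357709]), 'wrist_force': array([ 0.24145822, -0.58661421,  0.69268654]), 'moment': array([ 0.02643771,  0.04208911, -0.08018113]), 'gripper_force': 0.0, 'width': 85.33742793750423}
```

View pics/top0.png

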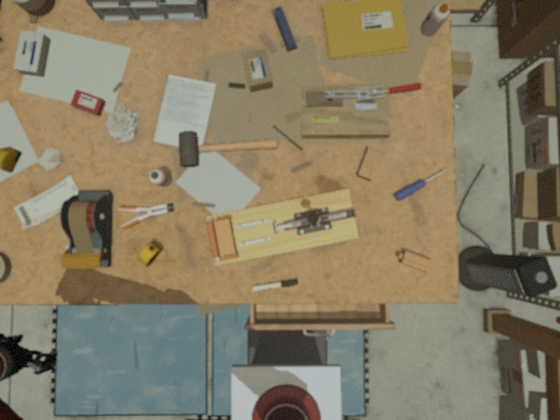

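View pics/side0.png

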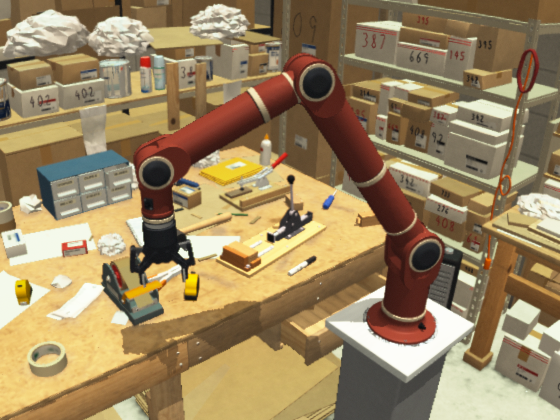

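```bash
python3 - <<'E'
from h import *
crop('top0',200,180,440,290,3.3,'t1')
E
```

```text
(no output)
```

View pics/t1.png

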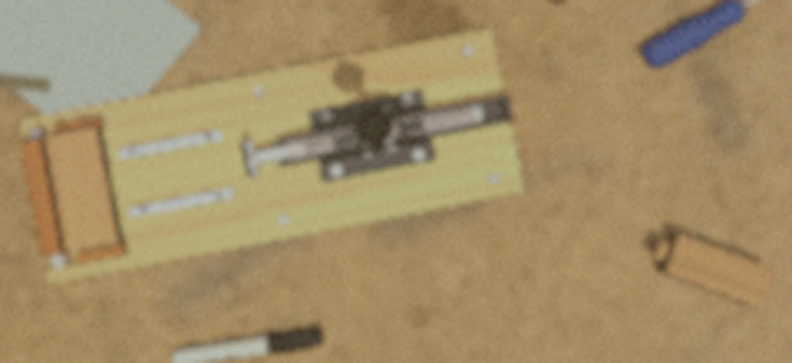

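```bash
python3 - <<'E'
from h import *
s=load('top0')
f=lambda u,v,z: at(s,(200+u/3.3,180+v/3.3),z)
P=[f(*p,15) for p in[(490,30),(522,190),(52,280),(22,120)]]
c=sum(P)/4; ax=(P[3]+P[2]-P[0]-P[1])/2; print('board',c,np.linalg.norm(ax),np.linalg.norm(P[0]-P[1]),np.arctan2(ax[1],ax[0]))
Q=[f(*p,45) for p in[(680,236),(772,266),(755,304),(667,274)]]
for q in Q: print(q)
c2=sum(Q)/4; a2=(Q[0]+Q[3]-Q[1]-Q[2])/2; print('rail',c2,np.linalg.norm(a2),np.linalg.norm(Q[0]-Q[3]),np.arctan2(a2[1],a2[0]))
a=np.arctan2(ax[1],ax[0]);X=np.array([np.cos(a),np.sin(a),0]);Y=np.array([-X[1],X[0],0])
print('guides',[ (np.dot(f(*p,24)-c,X),np.dot(f(*p,24)-c,Y)) for p in[(120,154),(222,136),(130,212),(232,194)]])
print('bed',c+85*X,'ball',c-82*X)
o=env.get_obs(); M=rot(o['tcp_rot']); print(M)
E
```

```text
board [553.52286884   5.43879984  15.        ] 424.8130403328013 145.4231355847608 1.7562898976440287
[ 480.66426901 -348.36849126   45.        ]
[ 454.44588096 -427.51885957   45.        ]
[ 421.85941481 -411.95510077   45.        ]
[ 447.97825864 -336.39237647   45.        ]
rail [ 451.23695586 -381.05870702   45.        ] 81.66291518621841 34.81095516405745 1.244595254719472
guides [(np.float64(131.66454095735733), np.float64(-25.545908281421234)), (np.float64(40.18521411672423), np.float64(-24.201253561316626)), (np.float64(132.23620363105604), np.float64(26.374205499738768)), (np.float64(41.005360405144906), np.float64(27.751940850822237))]
bed [537.84617776  88.98065376  15.        ] ball [568.64626494 -75.15451807  15.        ]
[[-9.12772474e-01  4.08467343e-01 -9.16411695e-04]
 [ 4.08468370e-01  9.12769982e-01 -2.13322962e-03]
 [-3.48815495e-05 -2.32147847e-03 -9.99997305e-01]]
```

```bash
cat >> h.py <<'E'
def go(P,yaw,o=None):
    o=o or env.get_obs(); M=rot(o['tcp_rot']); d=M.T@(np.array(P)-o['position'])/10
    y=np.arctan2(M[1,1],M[0,1]); t=-(yaw-y); t=(t+np.pi)%(2*np.pi)-np.pi
    print('go',np.round(d,2),round(t,3),'at',np.round(o['position'],1),'yaw',round(y,3),'F',np.round(o['wrist_force'],1),'t',o['time'])
E
python3 -c "
from h import *
go((500,300,470),0.45)"
```

```text
go [-33.38 -17.18  -6.59] 0.7 at [265.4 593.  403.6] yaw 1.15 F [ 0.2 -0.6  0.7] t 0.1
```

Call:
{"op": "arm_command", "data": {
  "steps": [
    [0, 0, -6.6, 0],
    [-33.4, -17.2, -6.6, 0.7],
    [-33.4, -17.2, -6.6, 0.7],
    [-33.4, -17.2, -6.6, 0.7],
    [-33.4, -17.2, -6.6, 0.7],
    [-33.4, -17.2, -6.6, 0.7],
    [-33.4, -17.2, -6.6, 0.7],
    [-33.4, -17.2, -6.6, 0.7]
  ]
}}

```text
time: 1.1
position: [503.9, 293.1, 470.6]
tcp_rot: [1.685, 2.646, -0.005]
wrist_force: [-0.3, 0.3, 0.0]
width: 85.6
gripper_force: 0.0
```

```bash
python3 -c "
from h import *
go((490,-40,470),0.0)"
```

```text
go [-29.6  -15.36   0.21] 0.437 at [503.9 293.1 470.6] yaw 0.437 F [-0.3  0.3  0. ] t 1.1
```

Call:
{"op": "arm_command", "data": {
  "steps": [
    [-29.6, -15.4, 0, 0.44],
    [-29.6, -15.4, 0, 0.44],
    [-29.6, -15.4, 0, 0.44],
    [-29.6, -15.4, 0, 0.44],
    [-29.6, -15.4, 0, 0.44],
    [-29.6, -15.4, 0, 0.44],
    [-29.6, -15.4, 0, 0.44]
  ]
}}

```text
time: 1.98
position: [489.8, -34.7, 470.6]
tcp_rot: [-2.214, -2.229, 0.001]
wrist_force: [0.3, 0.3, -0.5]
width: 85.4
gripper_force: 0.0
```

```bash
python3 -c "
from h import *
go((451,-381,330),-0.326)"
```

```text
go [-34.61  -4.11  14.06] 0.333 at [489.8 -34.7 470.6] yaw 0.007 F [ 0.3  0.3 -0.5] t 1.975
```

Call:
{"op": "arm_command", "data": {
  "steps": [
    [-34.6, -4.1, 0, 0.33],
    [-34.6, -4.1, 0, 0.33],
    [-34.6, -4.1, 0, 0.33],
    [-34.6, -4.1, 0, 0.33],
    [-34.6, -4.1, 14, 0.33],
    [-34.6, -4.1, 14, 0.33],
    [-34.6, -4.1, 14, 0.33],
    [-34.6, -4.1, 14, 0.33]
  ]
}}

```text
time: 2.98
position: [453.0, -379.0, 326.9]
tcp_rot: [-2.541, -1.835, 0.003]
wrist_force: [0.0, 1.3, 0.2]
width: 84.9
gripper_force: 0.0
```

```bash
python3 -c "
from h import *
snap('wrist','w1')
go((451,-381,330),-0.326)"
```

```text
go [-0.34 -0.21 -0.09] 0.008 at [ 454.  -378.4  329.1] yaw -0.318 F [ 0.1  0.7 -0.7] t 3.025
```

View pics/w1.png

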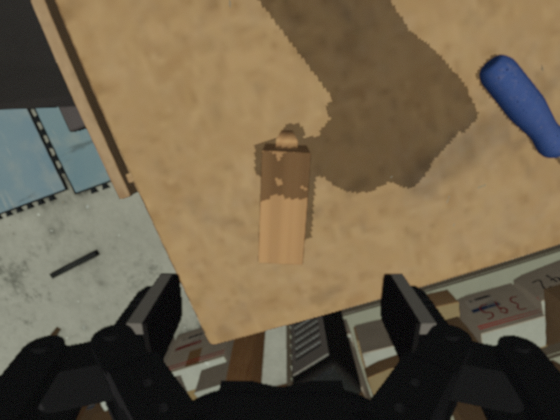

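```bash
python3 -c "
from h import *
s=load('w1');print(s['position'])
Q=[at(s,p,45) for p in[(263,151),(310,153),(304,264),(258,263)]]
for q in Q: print(q)
c=sum(Q)/4;a=(Q[0]+Q[1]-Q[2]-Q[3])/2;print(c,np.linalg.norm(a),np.linalg.norm(Q[0]-Q[1]),np.linalg.norm(Q[3]-Q[2]),np.arctan2(a[1],a[0]))
yw=np.arctan2(a[1],a[0])-np.pi/2
go((c[0],c[1],190),yw)
"
```

```text
[ 478.47287591 -304.79753306  295.58904446]
[ 453.69735879 -333.03853967   45.        ]
[ 485.37663387 -344.98014808   45.        ]
[ 455.28352399 -427.8496519    45.        ]
[ 420.73996593 -415.63547892   45.        ]
[ 453.77437065 -380.37595464   45.        ] 88.53602328487048 33.85525780663227 36.639369869043186 1.206734687061667
go [-0.23  0.08 13.91] 0.046 at [ 454.  -378.4  329.1] yaw -0.318 F [ 0.1  0.7 -0.7] t 3.025
```

Call:
{"op": "arm_command", "data": {
  "steps": [
    [-0.2, 0.1, 5, 0.046],
    [-0.2, 0.1, 10, 0.046],
    [-0.2, 0.1, 13, 0.046],
    [-0.2, 0.1, 13.9, 0.046],
    [-0.2, 0.1, 13.9, 0.046],
    [-0.2, 0.1, 13.9, 0.046]
  ]
}}

```text
time: 3.78
position: [454.0, -382.4, 193.7]
tcp_rot: [2.585, 1.779, 0.002]
wrist_force: [0.9, -0.9, 0.8]
width: 85.1
gripper_force: 0.0
```

Call:
{"op": "arm_command", "data": {
  "steps": [
    [0, 0, 0, 0],
    [0, 0, 0, 0],
    [0, 0, 0, 0],
    [0, 0, 0, 0],
    [0, 0, 0, 0],
    [0, 0, 0, 0]
  ],
  "hand": 0.2,
  "newtons": 40
}}

```text
time: 4.53
position: [453.0, -382.5, 192.2]
tcp_rot: [2.588, 1.779, 0.0]
wrist_force: [0.5, 0.1, 5.4]
width: 35.1
gripper_force: 42.7
```

Call:
{"op": "arm_command", "data": {
  "steps": [
    [0, 0, -6, 0],
    [0, 0, -12, 0],
    [0, 0, -18, 0],
    [0, 0, -24, 0],
    [0, 0, -26.3, 0],
    [0, 0, -26.3, 0],
    [0, 0, -26.3, 0]
  ]
}}

```text
time: 5.4
position: [452.9, -381.6, 452.4]
tcp_rot: [-2.585, -1.778, 0.001]
wrist_force: [0.6, -0.6, -2.5]
width: 35.1
gripper_force: 42.1
```

```bash
python3 -c "
from h import *
go((485,-60,455),0.185);go((538,85,455),0.185)
"
```

```text
go [31.18 -8.51 -0.17] -0.551 at [ 452.9 -381.6  452.4] yaw -0.366 F [ 0.6 -0.6 -2.5] t 5.4
go [46.62 -8.75 -0.14] -0.551 at [ 452.9 -381.6  452.4] yaw -0.366 F [ 0.6 -0.6 -2.5] t 5.4
```

Call:
{"op": "arm_command", "data": {
  "steps": [
    [46.6, -8.8, -0.5, -0.55],
    [46.6, -8.8, -0.5, -0.55],
    [46.6, -8.8, -0.5, -0.55],
    [46.6, -8.8, -0.5, -0.55],
    [46.6, -8.8, -0.5, -0.55],
    [46.6, -8.8, -0.5, -0.55],
    [46.6, -8.8, -0.5, -0.55],
    [46.6, -8.8, -0.5, -0.55]
  ]
}}

```text
time: 6.4
position: [537.3, 88.9, 457.0]
tcp_rot: [-1.999, -2.418, 0.004]
wrist_force: [-0.6, -0.3, -0.5]
width: 35.6
gripper_force: 42.0
```

Call:
{"op": "arm_command", "data": {
  "steps": [
    [0, 0, 5, 0],
    [0, 0, 10, 0],
    [0, 0, 13, 0],
    [0, 0, 13, 0],
    [0, 0, 13, 0]
  ]
}}

```text
time: 7.02
position: [537.9, 84.3, 329.9]
tcp_rot: [2.008, 2.416, 0.0]
wrist_force: [-0.1, 0.2, -1.4]
width: 35.3
gripper_force: 41.9
```

```bash
python3 -c "
from h import *
go((538,85,325),0.185)
snap('wrist','w2')
"
```

```text
go [0.07 0.02 0.49] -0.001 at [537.9  84.3 329.9] yaw 0.184 F [-0.1  0.2 -1.4] t 7.025
```

View pics/w2.png

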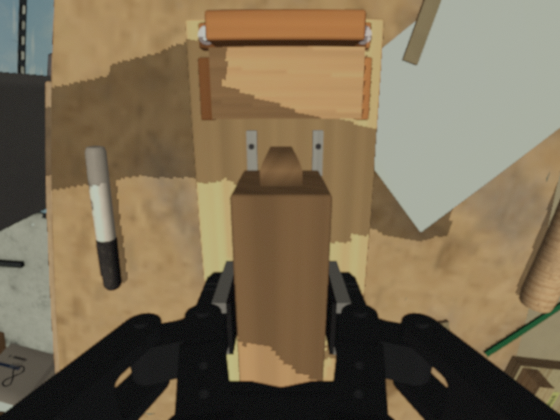

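```bash
python3 -c "
from h import *
s=load('w2');print(s['position'])
o=env.get_obs();t=np.array(o['position']);M=rot(o['tcp_rot'])
L=[(M.T@(at(s,p,24)-t))[:2].round(1) for p in[(246,131),(257,131),(312,131),(323,131)]]; print('guides tool xy',L)
print('board',[(M.T@(at(s,p,15)-t))[:2].round(1) for p in[(188,20),(382,20),(200,235),(369,235)]])
print('post near face',[(M.T@(at(s,p,60)-t))[:2].round(1) for p in[(208,119),(362,119)]])
print('rail lower',[(M.T@(at(s,p,138)-t))[:2].round(1) for p in[(242,172),(323,172)]])
print('rail upper',[(M.T@(at(s,p,183)-t))[:2].round(1) for p in[(234,194),(330,194)]])
print('rail back',[(M.T@(at(s,p,183)-t))[:2].round(1) for p in[(237,380),(325,380)]])
"
```

```text
[524.7620337  160.9767088  298.33744937]
guides tool xy [array([ 54.6, -26.6]), array([ 54.6, -18.1]), array([54.6, 24.6]), array([54.7, 33.1])]
board [array([136.1, -68.9]), array([136.4,  75.9]), array([-35.7, -70.6]), array([-35.6,  78.1])]
post near face [array([ 65.7, -48.3]), array([65.8, 54.8])]
rail lower [array([ 45.4, -17.6]), array([45.4, 20.4])]
rail upper [array([ 46.8, -15.4]), array([46.8, 17.6])]
rail back [array([-34.3, -17.8]), array([-34.3,  19.4])]
```

Call:
{"op": "arm_command", "data": {
  "steps": [
    [0, 0.2, 0, 0],
    [0, 0.2, 5, 0],
    [0, 0.2, 9, 0],
    [0, 0.2, 11, 0],
    [0, 0.2, 12, 0],
    [0, 0.2, 12.2, 0],
    [0, 0.2, 12.2, 0]
  ]
}}

```text
time: 7.95
position: [540.1, 84.8, 208.7]
tcp_rot: [2.007, 2.415, 0.002]
wrist_force: [-0.5, -0.4, -1.9]
width: 35.5
gripper_force: 42.0
```

Call:
{"op": "arm_command", "data": {
  "steps": [
    [0, 0, 0.1, 0],
    [0, 0, 0.2, 0],
    [0, 0, 0.2, 0],
    [0, 0, 0.2, 0]
  ]
}}

```text
time: 8.45
position: [539.9, 84.7, 207.2]
tcp_rot: [2.007, 2.416, 0.002]
wrist_force: [-1.3, 1.0, 6.4]
width: 35.2
gripper_force: 42.8
```

```bash
python3 -c "
from h import *
s=snap('side','s2'); p=proj(s,[540,85,80])[0]; print(p)
x,y=int(p[0]),int(p[1]); crop('s2',x-90,y-65,x+90,y+70,4.4,'s2c')
"
```

```text
[259.75079131 232.37929129]
```

View pics/s2c.png

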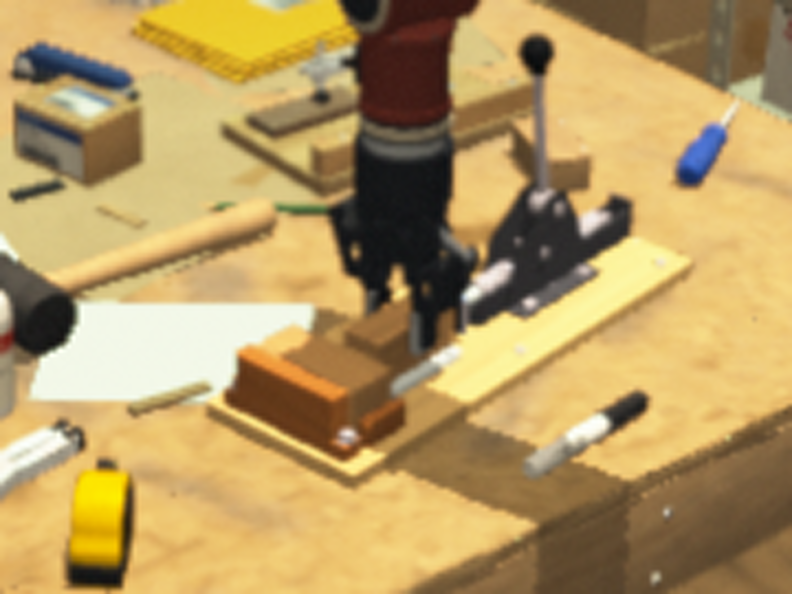

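Call:
{"op": "arm_command", "data": {
  "steps": [
    [0, 0, 0, 0],
    [0, 0, 0, 0],
    [0, 0, 0, 0],
    [0, 0, 0, 0]
  ],
  "hand": 1
}}

```text
time: 9.0
position: [539.5, 84.7, 205.6]
tcp_rot: [-2.008, -2.416, 0.0]
wrist_force: [-0.5, 0.0, 0.3]
width: 85.5
gripper_force: 0.0
```

Call:
{"op": "arm_command", "data": {
  "steps": [
    [0, 0, -2, 0],
    [0, 0, -8, 0],
    [0, 0, -14, 0],
    [0, 0, -20, 0],
    [0, 0, -25, 0],
    [0, 0, -25, 0],
    [0, 0, -25, 0]
  ]
}}

```text
time: 9.88
position: [539.1, 84.8, 455.0]
tcp_rot: [-2.007, -2.415, 0.002]
wrist_force: [-0.3, 0.3, -0.8]
width: 85.5
gripper_force: 0.0
```

```bash
python3 -c "
from h import *
s=load('s2'); print(at(s,(169+536/4.4,167+54/4.4),226))
t=load('top0'); print(at(t,(200+372/3.3,180+125/3.3),226))
go((569,-20,455),0.185)
snap('wrist','w3');o=env.get_obs();print(o['width'])
"
```

```text
[562.08074965 -65.71119445 226.        ]
[569.1256835  -72.42961152 226.        ]
go [-1.085e+01  1.020e+00 -1.000e-02] -0.001 at [539.1  84.8 455. ] yaw 0.184 F [-0.3  0.3 -0.8] t 9.875
85.31157415643821
```

View pics/w3.png

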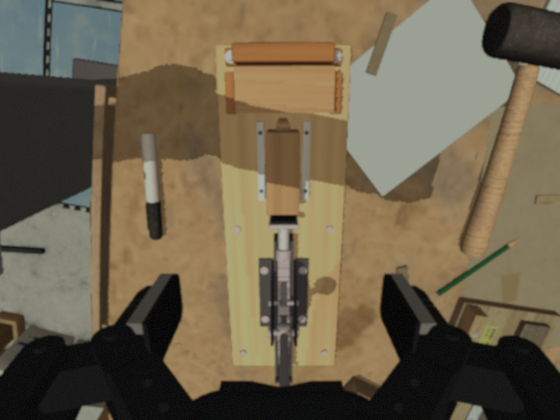

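```bash
python3 -c "
from h import *
go((569.5,-71.5,455),0.185)
"
```

```text
go [-15.93   0.13  -0.08] -0.001 at [539.   84.9 454.3] yaw 0.184 F [-0.3  0.6 -0.8] t 9.925
```

Call:
{"op": "arm_command", "data": {
  "steps": [
    [-5, 0.1, 0, 0],
    [-10, 0.1, 0, 0],
    [-15.9, 0.1, 0, 0],
    [-15.9, 0.1, 0, 0],
    [-15.9, 0.1, 0, 0]
  ]
}}

```text
time: 10.55
position: [569.5, -71.1, 453.9]
tcp_rot: [-2.006, -2.413, 0.002]
wrist_force: [-0.3, 0.6, -0.1]
width: 85.2
gripper_force: 0.0
```

```bash
python3 -c "
from h import *
go((569.5,-71.5,381),0.185)
s=snap('wrist','w4'); print(proj(s,[569.5,-71.5,226]))
"
```

```text
go [-0.05  0.02  7.29] -0.001 at [569.5 -71.1 453.9] yaw 0.184 F [-0.3  0.6 -0.1] t 10.55
[[280.04606069 235.13440777]]
```

View pics/w4.png

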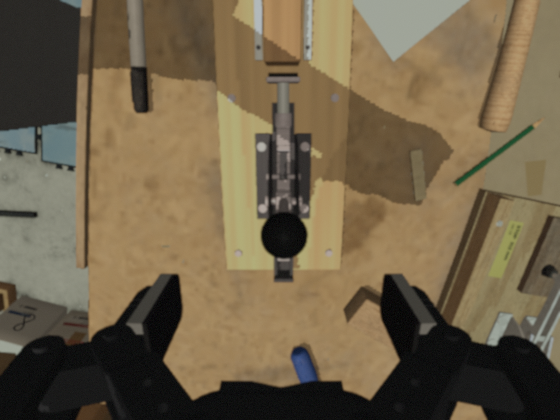

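Call:
{"op": "arm_command", "data": {
  "steps": [
    [0, 0.3, 3, 0],
    [0, 0.3, 6, 0],
    [0, 0.3, 7.4, 0],
    [0, 0.3, 7.4, 0],
    [0, 0.3, 7.4, 0]
  ]
}}

```text
time: 11.22
position: [573.0, -70.6, 382.8]
tcp_rot: [2.006, 2.415, 0.002]
wrist_force: [-0.4, -0.8, 0.1]
width: 85.6
gripper_force: 0.0
```

Call:
{"op": "arm_command", "data": {
  "steps": [
    [0, 0, 0, 0],
    [0, 0, 0, 0],
    [0, 0, 0, 0],
    [0, 0, 0, 0],
    [0, 0, 0, 0],
    [0, 0, 0, 0]
  ],
  "hand": 0.15,
  "newtons": 60
}}

```text
time: 11.98
position: [571.3, -71.3, 382.3]
tcp_rot: [-2.006, -2.413, 0.004]
wrist_force: [-4.1, 0.2, 6.2]
width: 26.2
gripper_force: 58.5
```

Call:
{"op": "arm_command", "data": {
  "steps": [
    [-1, 0, 0, 0],
    [-2, 0, 0, 0],
    [-3, 0, 0, 0],
    [-3.7, 0, 0, 0],
    [-3.7, 0, 0, 0],
    [-3.7, 0, 0, 0]
  ]
}}

```text
time: 12.72
position: [578.0, -107.3, 381.7]
tcp_rot: [-2.011, -2.407, 0.001]
wrist_force: [-5.3, 1.7, 4.6]
width: 26.3
gripper_force: 60.0
```

```bash
cat >> h.py <<'E'
def st():
    o=env.get_obs(); M=rot(o['tcp_rot']); p=np.array(o['position'])
    print('F tool',np.round(M.T@o['wrist_force'],1),'clamp x',np.round(M[:,0]@(p-[571.3,-71.3,382.3]),1),'t',o['time'],'w',o['width'])
E
python3 -c "
from h import *
st()
s=snap('side','s3'); p=proj(s,[569,-90,150])[0]; print(p)
x,y=int(p[0]),int(p[1]); crop('s3',x-70,y-55,x+70,y+55,5.4,'s3c')"
```

```text
F tool [ 2.6 -5.  -4.5] clamp x -36.6 t 12.725 w 26.25952448910831
[293.86308317 196.81483202]
```

View pics/s3c.png

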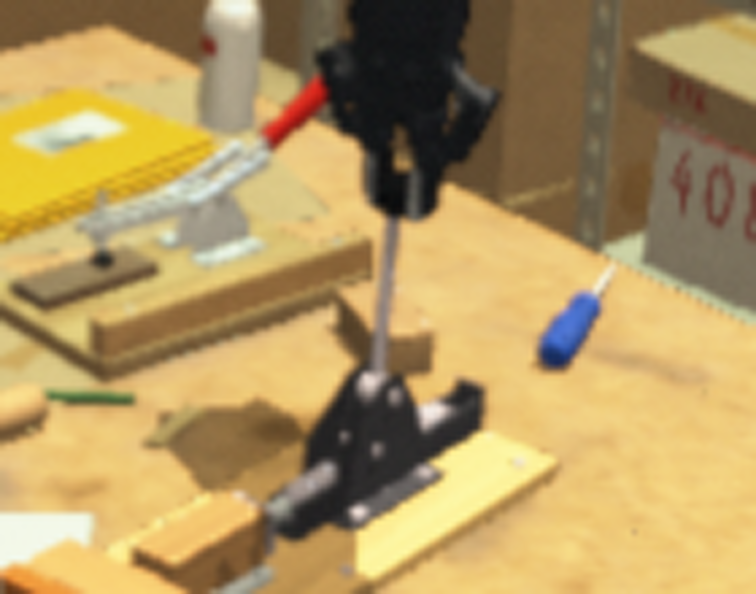

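Call:
{"op": "arm_command", "data": {
  "steps": [
    [1.5, -0.15, 0, 0],
    [3, -0.15, 0, 0],
    [3.8, -0.15, 0, 0],
    [3.8, -0.15, 0, 0],
    [2.6, -0.15, 0, 0],
    [1.3, -0.15, 0, 0],
    [0, -0.15, 0, 0],
    [0, -0.15, 0, 0]
  ]
}}

```text
time: 13.78
position: [577.5, -107.9, 381.2]
tcp_rot: [-2.016, -2.405, -0.003]
wrist_force: [-3.7, 2.1, 2.1]
width: 26.1
gripper_force: 60.6
```

```bash
python3 -c "
from h import *
st()"
```

```text
F tool [ 2.7 -3.2 -2.1] clamp x -37.2 t 13.775 w 26.10332859945607
```

Call:
{"op": "arm_command", "data": {
  "steps": [
    [1.5, -0.1, 0, 0],
    [3, -0.1, 0, 0],
    [3.8, -0.1, 0, 0],
    [3.8, -0.1, 0, 0],
    [2.6, -0.1, 0, 0],
    [1.3, -0.1, 0, 0],
    [0, -0.1, 0, 0],
    [0, -0.1, 0, 0]
  ]
}}

```text
time: 14.78
position: [577.2, -108.7, 381.1]
tcp_rot: [-2.016, -2.41, -0.002]
wrist_force: [1.1, 2.9, -2.0]
width: 25.6
gripper_force: 61.2
```

```bash
python3 -c "
from h import *
st(); s=snap('wrist','w5'); st()
import cv2
i=cv2.imread('pics/w5.png')[0:220,200:370]; j=cv2.imread('pics/w4.png')[0:220,200:370]
cv2.imwrite('pics/cmp.png',cv2.resize(np.hstack([j,i]),None,fx=2.3,fy=2.3))"
```

```text
F tool [2.7 1.6 2. ] clamp x -37.8 t 14.775 w 25.55821350389517
F tool [2.1 0.5 2.5] clamp x -37.4 t 14.825 w 25.261796745664526
```

View pics/cmp.png

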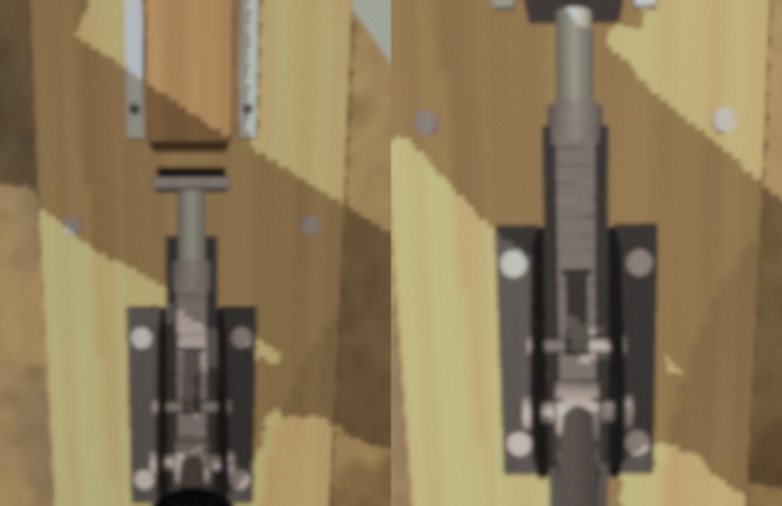

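Call:
{"op": "arm_command", "data": {
  "steps": [
    [1.5, 0, 0, 0],
    [3, 0, 0, 0],
    [3.8, 0, 0, 0],
    [3.8, 0, 0, 0],
    [2.6, 0, 0, 0],
    [1.3, 0, 0, 0],
    [0, 0, 0, 0],
    [0, 0, 0, 0]
  ]
}}

```text
time: 15.82
position: [576.8, -107.5, 381.7]
tcp_rot: [-2.006, -2.417, 0.0]
wrist_force: [-0.8, -0.1, -0.5]
width: 12.7
gripper_force: 0.0
```

Call:
{"op": "arm_command", "data": {
  "steps": [
    [0, 0.1, 0, 0],
    [0, 0.1, 0, 0],
    [0, 0.1, 0, 0],
    [1.8, 0.1, 0.4, 0],
    [3.6, 0.1, 0.8, 0],
    [3.6, 0.1, 0.8, 0],
    [3.6, 0.1, 0.8, 0]
  ],
  "hand": 1
}}

```text
time: 16.7
position: [571.3, -72.0, 373.8]
tcp_rot: [2.007, 2.416, -0.001]
wrist_force: [-0.2, -0.7, 0.4]
width: 85.5
gripper_force: 0.0
```

```bash
python3 -c "
from h import *
st()
a=load('w4');s=snap('wrist','w6'); 
i=s['img'][:,:,:].astype(int).sum(2); m=(i<45).astype('uint8'); m[:, :215]=0; m[:,350:]=0
n,l,t,c=cv2.connectedComponentsWithStats(m)
for k in range(1,n):
    if t[k][4]>300: print(t[k],c[k])
print(proj(s,[570,-72,226]))
cv2.imwrite('pics/w6c.png',cv2.resize(s['img'][150:400,180:380,::-1],None,fx=2,fy=2))"
```

```text
F tool [-0.7 -0.3 -0.4] clamp x -0.7 t 16.7 w 85.51881679084727
[ 245  272   70   73 2175] [278.70022989 301.62344828]
[268 385  82  19 414] [308.10386473 393.67391304]
[[274.61850641 309.05852473]]
```

Call:
{"op": "arm_command", "data": {
  "steps": [
    [0, 0.1, 0, 0],
    [0, 0.1, 0, 0],
    [0, 0.1, 0, 0],
    [0, 0.1, 0, 0],
    [0, 0.1, 0, 0],
    [0, 0.1, 0, 0]
  ],
  "hand": 0.15,
  "newtons": 100
}}

```text
time: 17.5
position: [571.3, -72.5, 374.0]
tcp_rot: [-2.007, -2.414, 0.003]
wrist_force: [-5.0, -1.3, 6.0]
width: 25.3
gripper_force: 97.7
```

Call:
{"op": "arm_command", "data": {
  "steps": [
    [-1, 0, 0, 0],
    [-2, 0, 0, 0],
    [-3, 0, 0, 0],
    [-3.7, 0, 0, 0],
    [-3.7, 0, 0, 0],
    [-3.7, 0, 0, 0]
  ]
}}

```text
time: 18.25
position: [577.9, -105.9, 373.6]
tcp_rot: [-1.993, -2.419, 0.001]
wrist_force: [-6.9, 3.9, 5.2]
width: 25.6
gripper_force: 99.7
```

```bash
python3 -c "
from h import *
st()"
```

```text
F tool [ 5.2 -6.1 -5.1] clamp x -35.3 t 18.25 w 25.625593961408672
```

Call:
{"op": "arm_command", "data": {
  "steps": [
    [1.5, 0, 0, 0],
    [3, 0, 0, 0],
    [3.8, 0, 0, 0],
    [3.8, 0, 0, 0],
    [2.6, 0, 0, 0],
    [1.3, 0, 0, 0],
    [0, 0, 0, 0],
    [0, 0, 0, 0]
  ]
}}

```text
time: 19.25
position: [579.4, -109.7, 373.8]
tcp_rot: [2.01, 2.411, 0.0]
wrist_force: [0.1, -0.5, 0.4]
width: 12.7
gripper_force: 0.0
```

```bash
python3 -c "
from h import *
st()"
```

```text
F tool [-0.5 -0.  -0.4] clamp x -39.2 t 19.25 w 12.691456262423605
```

Call:
{"op": "arm_command", "data": {
  "steps": [
    [0, 0, -4, 0],
    [0, 0, -8, 0],
    [0, 0, -8, 0]
  ],
  "hand": 1
}}

```text
time: 19.62
position: [580.1, -108.3, 457.1]
tcp_rot: [2.003, 2.411, 0.007]
wrist_force: [0.2, -0.1, -0.0]
width: 66.6
gripper_force: 0.0
```

```bash
python3 -c "
from h import *
print(env.get_obs()['qpos'].round(2)); go((572,-72,455),0.185); go((572,-72,455),0.185+np.pi/2)
"
```

```text
[-0.09  0.49  0.37  1.54 -0.19  1.14  0.51]
go [ 3.72 -0.13  0.2 ] -0.001 at [ 580.1 -108.3  457.1] yaw 0.184 F [ 0.2 -0.1 -0. ] t 19.625
go [ 3.72 -0.13  0.2 ] -1.572 at [ 580.1 -108.3  457.1] yaw 0.184 F [ 0.2 -0.1 -0. ] t 19.625
```

Call:
{"op": "arm_command", "data": {
  "steps": [
    [3.7, 0, 0, -0.18],
    [3.7, 0, 0, -0.36],
    [3.7, 0, 0, -0.54],
    [3.7, 0, 0, -0.72],
    [3.7, 0, 0, -0.9],
    [3.7, 0, 0, -1.08],
    [3.7, 0, 0, -1.26],
    [3.7, 0, 0, -1.44]
  ]
}}

```text
time: 20.62
position: [572.3, -71.4, 452.3]
tcp_rot: [0.093, -3.139, -0.002]
wrist_force: [-0.3, -0.4, -0.1]
width: 85.8
gripper_force: 0.0
```

Call:
{"op": "arm_command", "data": {
  "steps": [
    [0, 0, 0, -0.13],
    [0, 0, 0, -0.13],
    [0, 0, 0, -0.13]
  ]
}}

```text
time: 21.0
position: [572.3, -71.7, 453.0]
tcp_rot: [0.285, -3.128, -0.001]
wrist_force: [-0.4, 0.3, 0.0]
width: 85.2
gripper_force: 0.0
```

```bash
python3 -c "
from h import *
go((571.8,-72,376),0.185+np.pi/2)
s=snap('wrist','w7');i=s['img'].astype(int).sum(2); m=(i<45).astype('uint8'); m[:, :200]=0; m[:,370:]=0
n,l,t,c=cv2.connectedComponentsWithStats(m)
for k in range(1,n):
    if t[k][4]>300: print(t[k],c[k])
print(proj(s,[571.8,-72,226]))
cv2.imwrite('pics/w7c.png',cv2.resize(s['img'][130:400,150:410,::-1],None,fx=2,fy=2))"
```

```text
go [ 0.05 -0.02  7.7 ] -0.003 at [572.3 -71.7 453. ] yaw 1.752 F [-0.4  0.3  0. ] t 21.0
[ 264  210   41   45 1020] [283.98529412 231.20392157]
[ 200  382  170   38 4446] [283.12213225 402.74111561]
[[280.55329187 232.42035691]]
```

View pics/w7c.png

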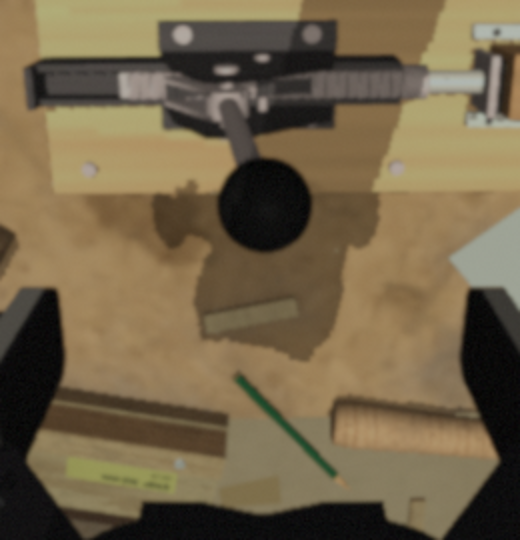

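Call:
{"op": "arm_command", "data": {
  "steps": [
    [0, 0.1, 3, 0],
    [0, 0.1, 6, 0],
    [0, 0.1, 7.7, 0],
    [0, 0.1, 7.7, 0],
    [0, 0.1, 7.7, 0]
  ]
}}

```text
time: 21.68
position: [572.5, -70.9, 377.5]
tcp_rot: [-0.287, 3.127, -0.001]
wrist_force: [0.2, 0.5, -0.4]
width: 85.3
gripper_force: 0.0
```

Call:
{"op": "arm_command", "data": {
  "steps": [
    [0, 0, 0, 0],
    [0, 0, 0, 0],
    [0, 0, 0, 0],
    [0, 0, 0, 0],
    [0, 0, 0, 0]
  ],
  "hand": 0.39,
  "newtons": 100
}}

```text
time: 22.3
position: [572.1, -70.9, 376.7]
tcp_rot: [0.287, -3.128, 0.0]
wrist_force: [0.5, 0.2, 0.6]
width: 33.1
gripper_force: 0.0
```

```bash
cat >> h.py <<'E'
def st2():
    o=env.get_obs(); M=rot(o['tcp_rot']); p=np.array(o['position'])
    print('F tool',np.round(M.T@o['wrist_force'],1),'clamp x',np.round(M[:,1]@(p-[572,-71.5,376]),1),'t',o['time'],'w',o['width'],'g',o['gripper_force'])
E
python3 -c "
from h import *
st2()"
```

```text
F tool [-0.6  0.1 -0.6] clamp x 0.5 t 22.3 w 33.138563675618265 g 0.0
```

Call:
{"op": "arm_command", "data": {
  "steps": [
    [0, -1, 0, 0],
    [0, -2, 0, 0],
    [0, -3, 0, 0],
    [0, -3.9, 0, 0],
    [0, -3.9, 0, 0],
    [0, -3.9, 0, 0]
  ]
}}

```text
time: 23.05
position: [579.3, -109.6, 376.6]
tcp_rot: [-0.287, 3.128, -0.001]
wrist_force: [2.0, 2.4, 1.4]
width: 33.3
gripper_force: 1.1
```

```bash
python3 -c "
from h import *
st2()"
```

```text
F tool [-2.4  2.  -1.4] clamp x -38.8 t 23.05 w 33.34667883640798 g 1.056460551917553
```

Call:
{"op": "arm_command", "data": {
  "steps": [
    [0, 1.6, 0, 0],
    [0, 3.2, 0, 0],
    [0, 4, 0, 0],
    [0, 4, 0, 0],
    [0, 2.7, 0, 0],
    [0, 1.4, 0, 0],
    [0, 0, 0, 0],
    [0, 0, 0, 0]
  ]
}}

```text
time: 24.05
position: [579.7, -109.8, 377.3]
tcp_rot: [-0.284, 3.127, 0.003]
wrist_force: [-1.0, 6.2, 5.3]
width: 33.2
gripper_force: 2.5
```

```bash
python3 -c "
from h import *
st2()"
```

```text
F tool [-0.1  6.3 -5.3] clamp x -39.1 t 24.05 w 33.24468289699625 g 2.5462304055690765
```

Call:
{"op": "arm_command", "data": {
  "steps": [
    [0, 1.6, 0, 0],
    [0, 3.2, 0, 0],
    [0, 4, 0, 0],
    [0, 4, 0, 0],
    [0, 2.7, 0, 0],
    [0, 1.4, 0, 0],
    [0, 0, 0, 0],
    [0, 0, 0, 0]
  ]
}}

```text
time: 25.05
position: [579.3, -106.7, 378.1]
tcp_rot: [-0.289, 3.128, 0.013]
wrist_force: [-4.9, 11.5, 9.0]
width: 33.3
gripper_force: 5.3
```

```bash
python3 -c "
from h import *
st2()"
```

```text
F tool [ 2.7 12.3 -8.9] clamp x -35.9 t 25.05 w 33.2634838432833 g 5.332610607147217
```

Call:
{"op": "arm_command", "data": {
  "steps": [
    [0, 0, 0, 0],
    [0, 0, 0, 0]
  ]
}}

```text
time: 25.3
position: [579.2, -105.7, 378.1]
tcp_rot: [0.291, -3.128, -0.013]
wrist_force: [-4.2, 9.8, 9.4]
width: 33.5
gripper_force: 5.2
```

```bash
python3 -c "
from h import *
st2()"
```

```text
F tool [ 2.3 10.5 -9.3] clamp x -35.0 t 25.3 w 33.469011655403996 g 5.18591120839119
```

Call:
{"op": "arm_command", "data": {
  "steps": [
    [0, -0.2, 0, 0],
    [0, -0.4, 0, 0],
    [0, -0.5, 0, 0],
    [0, -0.5, 0, 0]
  ]
}}

```text
time: 25.8
position: [579.9, -109.0, 378.1]
tcp_rot: [0.293, -3.127, -0.018]
wrist_force: [-5.9, 13.2, 9.9]
width: 33.6
gripper_force: 6.7
```

```bash
python3 -c "
from h import *
st2()"
```

```text
F tool [ 3.3 14.2 -9.8] clamp x -38.3 t 25.8 w 33.56566122429644 g 6.686958968639374
```

Call:
{"op": "arm_command", "data": {
  "steps": [
    [0, -0.2, 0, 0],
    [0, -0.3, 0, 0],
    [0, -0.3, 0, 0]
  ]
}}

```text
time: 26.18
position: [580.5, -111.4, 378.0]
tcp_rot: [0.294, -3.126, -0.02]
wrist_force: [-4.7, 12.8, 10.3]
width: 33.6
gripper_force: 7.1
```

```bash
python3 -c "
from h import *
st2()"
```

```text
F tool [  2.2  13.6 -10.1] clamp x -40.7 t 26.175 w 33.59037003331678 g 7.096528261899948
```

Call:
{"op": "arm_command", "data": {
  "steps": [
    [0, 1.5, 0, 0],
    [0, 3, 0, 0],
    [0, 4.2, 0, 0],
    [0, 4.7, 0, 0],
    [0, 4.7, 0, 0],
    [0, 4.7, 0, 0]
  ]
}}

```text
time: 26.92
position: [572.2, -72.0, 376.7]
tcp_rot: [-0.285, 3.129, -0.002]
wrist_force: [1.0, -0.3, -0.2]
width: 33.2
gripper_force: 0.0
```

```bash
python3 -c "
from h import *
st2()"
```

```text
F tool [-0.9 -0.5  0.2] clamp x -0.5 t 26.925 w 33.17194826704618 g 0.0
```

Lever is free at rest. I'll open, rise, and check the joint and ball in the images numerically.

Call:
{"op": "arm_command", "data": {
  "steps": [
    [0, 0, 0, 0],
    [0, 0, 0, 0],
    [0, 0, 0, 0],
    [0, 0, 0, 0]
  ],
  "hand": 1
}}

```text
time: 27.42
position: [572.1, -71.0, 376.7]
tcp_rot: [0.287, -3.128, 0.0]
wrist_force: [-1.0, 0.4, -0.4]
width: 85.6
gripper_force: 0.0
```

Call:
{"op": "arm_command", "data": {
  "steps": [
    [0, 0, -3, 0],
    [0, 0, -6, 0],
    [0, 0, -7.7, 0],
    [0, 0, -7.7, 0],
    [0, 0, -7.7, 0]
  ]
}}

```text
time: 28.05
position: [571.8, -70.9, 452.7]
tcp_rot: [0.287, -3.127, -0.0]
wrist_force: [-0.1, -0.1, 0.7]
width: 85.7
gripper_force: 0.0
```

```bash
python3 -c "
from h import *
st2()
s=snap('wrist','w8')
for f in('w7','w8'):
    i=load(f)['img'].astype(int).sum(2); m=(i<45).astype('uint8'); m[:, :200]=0; m[:,370:]=0
    n,l,t,c=cv2.connectedComponentsWithStats(m)
    print([(t[k],c[k]) for k in range(1,n) if t[k][4]>300])
# dark pawl-to-pad: row profile along rail
B=np.array([539.7,92.4,0]);X=np.array([-.183,.983,0]);X/=np.linalg.norm(X)
for x in range(-40,140,6):
    print(x,load('w8')['img'][tuple(np.clip(proj(s,B+X*x+[0,0,60])[0][::-1].astype(int),0,[419,559]))],end=' ')
"
```

```text
F tool [ 0.1 -0.1 -0.7] clamp x 0.7 t 28.05 w 85.70086000475214 g 0.0
[(array([ 264,  210,   41,   45, 1020], dtype=int32), array([283.98529412, 231.20392157])), (array([ 200,  382,  170,   38, 4446], dtype=int32), array([283.12213225, 402.74111561]))]
[(array([ 262,  211,   41,   45, 1000], dtype=int32), array([283.218, 231.861])), (array([ 200,  383,  170,   37, 4447], dtype=int32), array([283.36856308, 402.74252305]))]
-40 [83 76 71] -34 [138 126 118] -28 [117  90  57] -22 [167 131  89] -16 [166 130  87] -10 [167 131  88] -4 [167 131  89] 2 [168 132  89] 8 [167 132  89] 14 [167 130  88] 20 [167 131  89] 26 [166 131  89] 32 [165 129  88] 38 [164 129  88] 44 [164 128  86] 50 [163 127  86] 56 [163 127  86] 62 [148 114  76] 68 [167 131  88] 74 [172 135  92] 80 [172 136  92] 86 [172 136  92] 92 [168 133  90] 98 [175 138  94] 104 [165 129  87] 110 [87 55 30] 116 [158 107  63] 122 [157 105  59] 128 [143 105  68] 134 [139 113  78]
```

```bash
python3 -c "
from h import *
print(env.sign_off())"
```

```text
the job is handed in; nothing more can be done
None
```

I laid the rail in the bed, pressed the joint home and stopped after the stroke that took about 14 N at the ball (estimated 40 N at the pad); the lever is back at rest and the job is handed in at about 28 s, with no verdict returned. The grip slipped off the ball twice on the way, and I viewed 11 pictures, one over the limit of 10.

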